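Set the polarizer ring of a light stage to its long mark and switch the lamp on

ROBOT

A 6-joint arm with a two-finger parallel gripper is mounted at the origin on the work surface. World frame = base frame: x ahead of the robot, y to its left, z up, the work surface at z = 0. Lengths are in m, angles in rad, forces in N, time in s.
With the tool pointing down it reaches from about 0.375 to 0.925 m from the base axis. Payload 5.7 kg.
Tool frame: the origin (TCP) lies on the centre line of the jaws, within the pads' length; the fingertips stand 19 mm ahead of it and the grasp point (between the pads) is the TCP; z points along the fingers, y is the direction in which the jaws open and shut (so a half turn about z gives the same grasp; the last joint's range is limited). The gripper opens to 88 mm and grips with 3 to 60 N. Pads are 20 mm wide; open, the fingers measure 115 mm over their backs; the gripper's body (75 mm by 178 mm) begins 61 mm behind the grasp point.
Start: joints at [-1.261, 0.359, 1.51, -0, 1.272, -0.115], TCP at [0.247, -0.547, 0.242] pointing down, gripper open.
Joint ranges: [-2.97, 2.97], [-1.01, 2.36], [0.21, 2.38], [-0.96, 4.11], [0.2, 2.71], [-2.98, 2.98]. Speed limits (rad/s): [2.39, 2.39, 3.14, 3.14, 3.14, 3.14].

INTERFACE

Orientations are given as [roll, pitch, yaw] about the fixed x, y, z axes, in that order (R = Rz(yaw) Ry(pitch) Rx(roll)).
In Python, from rig import arm, imaging, workorder gives the robot as it stands.
- The arm moves only by the tool drive_tool, never from a script. Its argument "steps" is one flat list of numbers, 6 for each row, row after row: the shift along the tool's x, y, z in mm, then the turn, a rotation vector about the tool's x, y, z in rad. A call has 1 to 20 rows; each row is the pose to reach, as a shift and turn from the pose commanded when the call began, along the tool's axes at that moment; what a row does not reach only later rows make up. A row lasts 1/12 s, in which the tool goes at most 41.7 mm and 7.16 degrees, less where a joint would pass 70% of its speed; a pose out of reach is approached as far as the arm can. A call with a gripper value outside its range is refused whole. "grip" is the closure, from -1 (fully open) to 1 (shut), so that 0 is half open, set as the call begins (left out, the last holds). The fingers move at their own pace and stop on an object; "grip_force" is the grip in N (left out, the last holds). Time passes only in rows, so rows that repeat a pose let the fingers close. It gives the time, the measured TCP pose, the force and the opening at its end, in the units of the state.
- arm.state(): the state, without advancing time (a new reading comes with each control period).
- imaging.grab_frame(name): name is "scene" or "top"; returns a dict with "color" (384x512x3 uint8, blue, green, red), "intrinsics" (3x3 intrinsics, pixels), "eye" and "attitude" of the camera in the world. Camera axes: x right, y down, z forward; pixel columns grow to the right and rows downward; lengths in m; the calibration is good to about 2 mm. A picture is of the moment at which its call begins. There is no depth.
- workorder.job_done(): hands the job in, once; it reports no verdict.
Trained networks look in a picture, given as the dict that the camera call returned (one of the last four; its "shot" number tells which), for a name from the list of things; names that differ only in an ending like _2 or _b are one class to them, and where a whole thing is asked for, a point or a joint stands for the part that bears it (a point fixed in the world has none). Each returns a list of dicts, best first, with "confidence" (0 to 1); they miss things now and then, are a little off and sometimes report something else, mostly with a low value. They report only what shows in the picture. A call takes as long as a camera call.
- imaging.search_frame(picture, name): "at" ([column, row] in pixels, amid what is visible of it).
The state is a dict: "clock": time; "q": joint angles; "joint_vel": joint speeds; "effort": joint torques, N m; "ee_pos": TCP position; "orientation": TCP orientation; "contact_force": force on the tool from outside, world axes, zero at the start; "wrist_torque": the same for the moment, N m; "gripper_width": finger opening in m.
Only numpy, scipy, OpenCV 4.12 (cv2) and the standard library are available. Lean on these libraries where they do the work, as an engineer would, in place of code of your own. Each camera call takes 0.05 s, during which the arm holds its last target.

TASK

Push the black lever tab of the polarizer ring around the round light stage, either way, until its pointer stands in line with the one long mark on the scale; then press the round lamp button on the grey switch box fully down and let go. Only push with the fingers: never pinch the tab or lift the ring out of its seat, and leave the lens cover on the glass and the other things on the bench where they are.

Things in the scene. Friction and masses are not known exactly. Their poses are not given: they have to be found in the camera images.
- stage: Round white light stage, 260 mm across and 34 mm high, fixed to the bench; origin at the centre of its underside, on the vertical axis about which the ring turns. A glass window 84 mm across lies in its middle, 2 mm proud (surface 36 mm above the bench).
- ring (a joint): Angle (rad) of the black polarizer ring on the stage (ring 88 mm inside, 124 mm outside, top 44.5 mm above the bench). Growing values turn it counter-clockwise seen from above; at 0 the lever points along the stage's own -x. It turns freely a full turn (stops at +-6.2), has the same mild friction everywhere (about 1.5 N at the tab) and stays where it is left.
- tab_top (a point): Centre of the top of the ring's lever tab, 88 mm above the bench and 80 mm from the axis. The tab is a black upright plate at the lever's outer end, 12 mm thick around the arc, 16 mm in the radial direction (72 to 88 mm from the axis), standing free from 46 to 88 mm above the bench; below it the lever's flat arm and the pointer reach no higher than 46 mm.
- pointer_tip (a point): Outer end of the pointer, a flat black bar 5 mm wide on the outer side of the tab, straight in line with it: 105.5 mm from the axis, 45.5 mm above the bench (top face).
- scale: Fixed aluminium scale plate on the stage, a flat ring around the lever, 98 to 128 mm from the axis, top 38 mm above the bench. Origin on the ring's axis, 34 mm above the bench; the long mark lies along its +x axis. It is clamped at a different angle each time. Every 15 degrees it has a short dark mark (9 by 2.2 mm), and in one place the long mark.
- long_mark (a point): Middle of the one long mark of the scale: dark bar, 28 mm long in the radial direction (98 to 127 mm from the axis) and 6 mm wide, three times as long as the other marks; 39 mm above the bench.
- ring_seat (a joint): How far the ring has been lifted out of its seat (m): 0 seated. It only rests there by its weight (about 0.3 kg); must stay below 3 mm.
- cheek_a: One flat side face plate of the lever tab (16 by 44 mm, 4 mm thick): the side to push when the ring is to turn counter-clockwise seen from above (angle grows). Origin at its centre, 66 mm above the bench.
- cheek_b: The opposite side face plate of the lever tab, of the same size: the side to push when the ring is to turn clockwise (angle falls).
- switch_box: Grey lamp switch box, 70 by 90 mm and 35 mm high, fixed to the bench to the left or right of the stage; origin at the centre of its underside; the lamp button stands in the middle of its top.
- lamp_button_top (a point): Centre of the top of the white lamp button: 32 mm across, 53 mm above the bench, in a dark collar 48 mm across and 12 mm high on the switch box.
- lamp_button (a joint): Travel of the lamp button (m): 0 up, 0.006 fully down. A spring button: it starts to move at 1.5 N, is down at about 5 N and comes back when let go.
- lens_cover: Clear lens cover with two dark rims, 46 by 30 by 4 mm, about 30 g, lying loose on the stage's glass; leave it. Origin at the centre of its underside.
- spool: Metal solder spool, 48 mm across, 34 mm high, loose beside the stage, on its far side; leave it.
- tip_tin: Dark round tin with brass wool, 68 mm across, about 45 mm high, loose, on the side of the stage opposite to the switch box; leave it.
- dispenser: White dispenser bottle with a steel cap, 60 mm across, 98 mm high, loose; leave it.
- driver: Screwdriver with black handle, 160 mm long, lying beyond the stage; leave it.
- brush: Brush, 170 mm long, lying on the robot's right; leave it.
- tweezers: Steel tweezers, 140 mm long, lying at the far left; leave them.

How it is judged:
On the way, in this order (a step that is already met when the one before it is completed fails the run):
1. the pointer stands in line with the long mark and the ring is still (y of pointer_tip in the frame of scale between -0.0065 and 0.0065 m and x of pointer_tip in the frame of scale above 0.06 m and velocity of joint ring between -0.05 and 0.05 rad/s and value of joint ring_seat below 0.003 m and value of joint lamp_button below 0.002 m), for 0.2 s.
2. the lamp button is pressed down with the pointer still at the long mark (y of pointer_tip in the frame of scale between -0.0065 and 0.0065 m and x of pointer_tip in the frame of scale above 0.06 m and value of joint lamp_button above 0.0042 m), for 0.05 s.
At the end, for the whole second after the job is handed in: The pointer's tip is within 6.5 mm (about 3.5 degrees) of the long mark's middle line, on the mark's side of the axis; the ring rests still in its seat (lifted less than 3 mm); the lamp button, pressed more than 4.2 mm after the ring was set, is up again; all loose things are at rest (y of pointer_tip in the frame of scale between -0.0065 and 0.0065 m and x of pointer_tip in the frame of scale above 0.06 m and velocity of joint ring between -0.05 and 0.05 rad/s and value of joint ring_seat below 0.003 m and value of joint lamp_button below 0.0015 m and linear speed of each of lens_cover, spool, tip_tin, dispenser, driver, brush, tweezers below 0.02 m/s); the robot touches nothing.
It fails at once if the ring was lifted out of its seat (value of joint ring_seat above 0.003 m).
It fails at once if the lever tab was pinched (pressed from both sides at once) (contact force between the fingers and cheek_a above 3 N and contact force between the fingers and cheek_b above 3 N).
It fails at once if the lens cover was shifted by more than 15 mm (distance of lens_cover from where it was at the start of the episode above 0.015 m).
It fails at once if another bystander was moved by more than 25 mm (distance of any of spool, tip_tin, dispenser, driver, brush, tweezers from where it was at the start of the episode above 0.025 m).
It also fails if it takes over 51 s, if anything falls off the work surface, if the arm or the gripper's body presses on something with over 40 N, if the wrist force passes 120 N, or if a joint passes its speed limit or range.

## Working session

There is one attempt and no reset: what is moved stays moved. The work goes in short steps, Python scripts to look and compute and a tool call to move; the robot and the scene stay as the last step left them, time stands still between calls to the robot, and variables do not carry over. Pictures are saved under pics/ and viewed, and the job is handed in when it is done.

Besides the shell and the picture viewer there is one more tool, called after "Request:" as name(argument=value, ...) on one line, values as JSON. drive_tool: Moves the arm, as the interface text tells. Its arguments: {"type":"object","properties":{"steps":{"type":"array"},"grip":{"type":"number"},"grip_force":{"type":"number"}},"required":["steps"]}

```bash
ls; mkdir -p pics; python3 - <<'E'
from rig import arm, imaging
import cv2,pickle
s=arm.state();print(s)
for n in("top","scene"):
    f=imaging.grab_frame(n);cv2.imwrite(f"pics/{n}0.png",f["color"]);pickle.dump(f,open(f"{n}0.pkl","wb"))
    print(n,f["intrinsics"],f["eye"],f["attitude"])
    for k in["stage","tab_top","pointer_tip","long_mark","lamp_button_top","switch_box","lens_cover","dispenser","spool","tip_tin"]:
        print(k,[(d["at"],round(d["confidence"],2)) for d in imaging.search_frame(f,k)[:3]])
E
```

```text
pics
{'clock': 0.0, 'q': array([-1.26110014e+00,  3.59493295e-01,  1.51142237e+00,  1.39555936e-05,
        1.27245533e+00, -1.15135188e-01]), 'joint_vel': array([ 0.00233614, -0.00027827,  0.00034172, -0.00040314, -0.00154034,
       -0.00081399]), 'effort': array([ 1.11240461e-03, -5.15366757e+01, -2.70727283e+01,  6.78689405e-02,
        3.50009627e-02, -1.44870542e-04]), 'ee_pos': array([ 0.24708306, -0.54606404,  0.24082034]), 'orientation': array([-3.13982761e+00, -2.17541413e-04,  4.24827066e-01]), 'contact_force': array([ 0.26561327,  0.11706222, -0.08576679]), 'wrist_torque': array([0.00349805, 0.01349429, 0.05565287]), 'gripper_width': 0.08782493767486746}
top [[459.26373181   0.         251.56616709]
 [  0.         459.26373181 189.09532975]
 [  0.           0.           1.        ]] [0.36147135 0.00165163 1.39787556] [-3.00901912 -0.00952833 -1.59169921]
stage [([219.3, 189.6], 0.69)]
tab_top [([213.4, 193.0], 0.75)]
pointer_tip [([218.1, 200.6], 0.73)]
long_mark [([197.0, 203.6], 0.73)]
lamp_button_top [([134.3, 192.3], 0.59)]
switch_box [([139.6, 199.4], 0.86), ([221.5,
[... 194 characters left out ...]
)]
scene [[407.27735757   0.         262.68169314]
 [  0.         407.27735757 192.31533154]
 [  0.           0.           1.        ]] [1.2022825  0.24879614 0.89361964] [-2.41114382  0.00900717  1.92232425]
stage [([285.6, 228.8], 0.89), ([379.0, 310.4], 0.71)]
tab_top [([293.2, 205.6], 0.95)]
pointer_tip [([286.2, 203.3], 0.88), ([278.8, 248.3], 0.63)]
long_mark [([281.8, 251.9], 0.85), ([294.5, 207.5], 0.68)]
lamp_button_top [([385.6, 239.3], 0.67), ([290.3, 205.6], 0.45)]
switch_box [([383.8, 244.9], 0.97)]
lens_cover [([285.2, 217.6], 0.46)]
dispenser [([132.4, 230.2], 0.97)]
spool [([274.5, 272.2], 0.81), ([386.5, 239.1], 0.42)]
tip_tin [([164.2, 188.6], 0.87), ([133.7, 230.9], 0.33)]
```

```bash
python3 - <<'E'
import pickle,cv2
t=pickle.load(open("top0.pkl","rb"))["color"];s=pickle.load(open("scene0.pkl","rb"))["color"]
cv2.imwrite("pics/topz.png",cv2.resize(t[90:290,90:380],None,fx=2.75,fy=2.75,interpolation=cv2.INTER_CUBIC))
cv2.imwrite("pics/scenez.png",cv2.resize(s[150:350,100:440],None,fx=2.35,fy=2.35,interpolation=cv2.INTER_CUBIC))
E
```

```text
(no output)
```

View pics/top0.png

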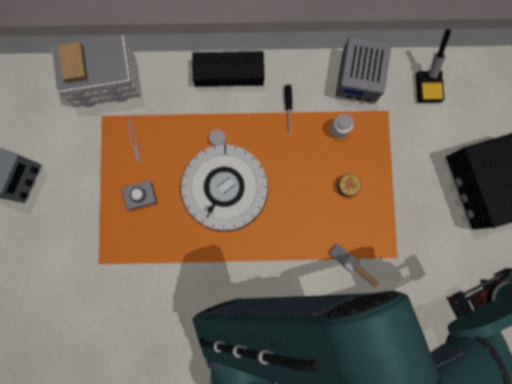

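View pics/topz.png

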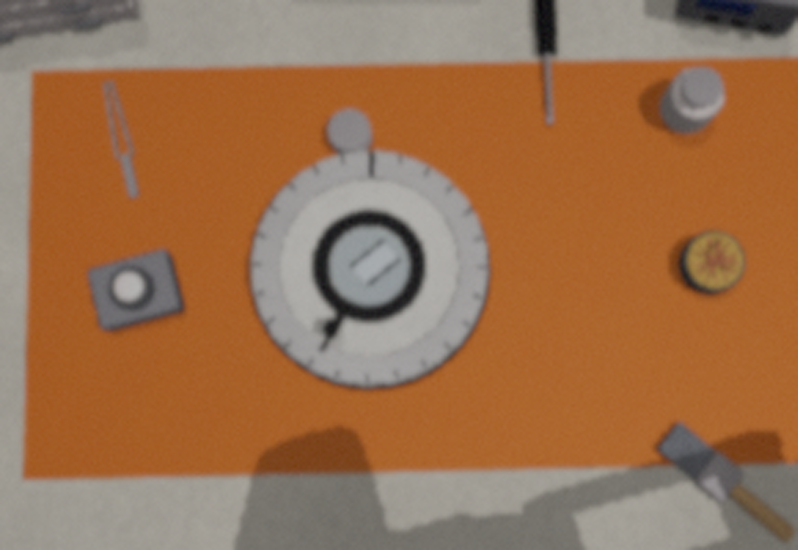

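View pics/scenez.png

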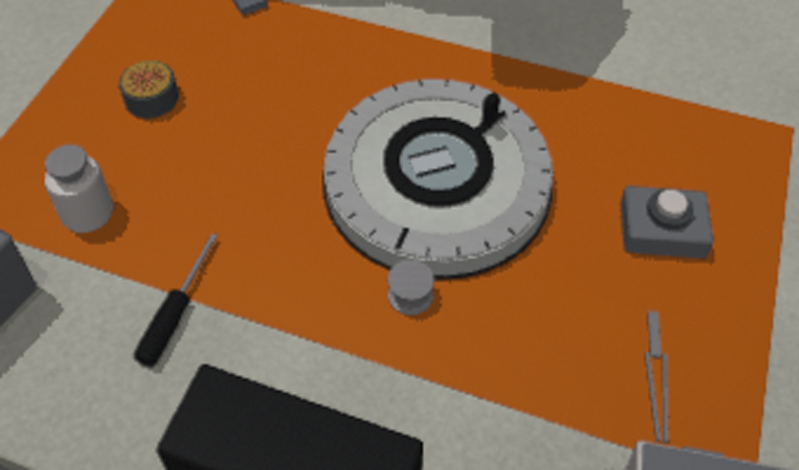

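The zoomed top view shows the pointer at about (323,348), on the near-left side. The long mark is at about (372,163), on the far side with the spool right behind it. The switch box is on the left. Next I'll rectify the picture to the stage plane to measure these.

```bash
cat > h.py <<'E'
import numpy as np,cv2,pickle
from scipy.spatial.transform import Rotation as Ro
def cam(f):
    return np.array(f["intrinsics"]),np.array(f["eye"]),Ro.from_euler("xyz",f["attitude"]).as_matrix()
def ray(f,px,z):
    K,e,R=cam(f);d=R@np.linalg.inv(K)@np.array([px[0],px[1],1.]);return e+d*(z-e[2])/d[2]
def proj(f,p):
    K,e,R=cam(f);q=K@(R.T@(np.asarray(p,float)-e));return q[:2]/q[2]
def rect(f,c,half,z,n=700):
    # output: up=+x, left=+y ; scale n/(2half)
    src=np.array([[0,0],[n,0],[n,n],[0,n]],np.float32)
    w=[(c[0]+half,c[1]+half),(c[0]+half,c[1]-half),(c[0]-half,c[1]-half),(c[0]-half,c[1]+half)]
    dst=np.array([proj(f,[a,b,z]) for a,b in w],np.float32)
    H=cv2.getPerspectiveTransform(dst,src)
    return cv2.warpPerspective(f["color"],H,(n,n),flags=cv2.INTER_CUBIC)
E
python3 - <<'E'
from h import *
t=pickle.load(open("top0.pkl","rb"));s=pickle.load(open("scene0.pkl","rb"))
z=lambda x,y:(90+(x+.5)/2.75-.5,90+(y+.5)/2.75-.5)
for n,px,h in[("stage c(rim)",(369.5,268),.036),("ring c",(369,266),.0445),("tip",(322,348),.0455),("tab",(331,325),.088),("mark",(372,163),.039),("button",(128,287),.053),("spool",(349,130),.034),("tin",(712,262),.045)]:
    print(n,ray(t,z(*px),h).round(4))
zs=lambda x,y:(100+(x+.5)/2.35-.5,150+(y+.5)/2.35-.5)
for n,px,h in[("ring c",(439,161),.0445),("tab",(493,98),.088),("mark",(402,238),.039),("button",(675,203),.053),("tin",(148,77),.045),("spool",(411,275),.034)]:
    print("S",n,ray(s,zs(*px),h).round(4))
c=ray(t,z(369,266),.0445)[:2];print(c)
# refine: unknown centre via ring darkness
for nm,f in(("t",t),("s",s)):
    cv2.imwrite(f"pics/rect_{nm}.png",rect(f,c,.15,.039,600))
E
```

```text
stage c(rim) [0.5503 0.0671 0.036 ]
ring c [0.5513 0.0672 0.0445]
tip [0.4635 0.1186 0.0455]
tab [0.4841 0.1054 0.088 ]
mark [0.6662 0.0627 0.039 ]
button [0.5325 0.3248 0.053 ]
spool [0.705  0.0878 0.034 ]
tin [ 0.5484 -0.3045  0.045 ]
S ring c [0.556  0.0708 0.0445]
S tab [0.4824 0.1095 0.088 ]
S mark [0.6639 0.0646 0.039 ]
S button [0.5315 0.3282 0.053 ]
S tin [ 0.5523 -0.3032  0.045 ]
S spool [0.7006 0.0875 0.034 ]
[0.55132508 0.06718346]
```

View pics/rect_t.png

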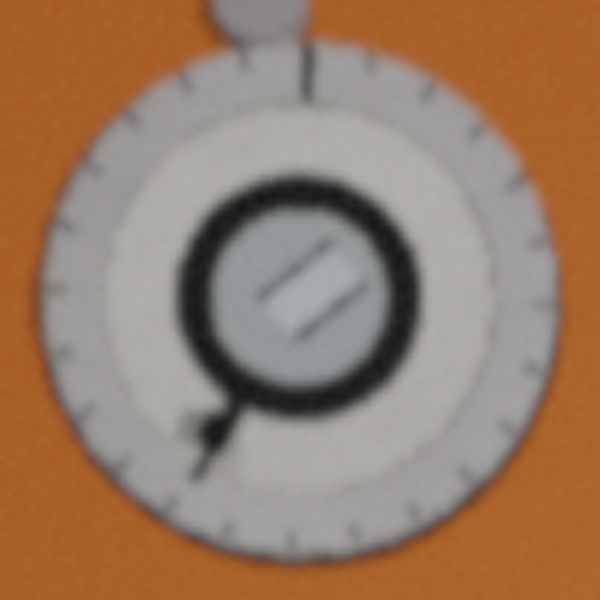

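View pics/rect_s.png

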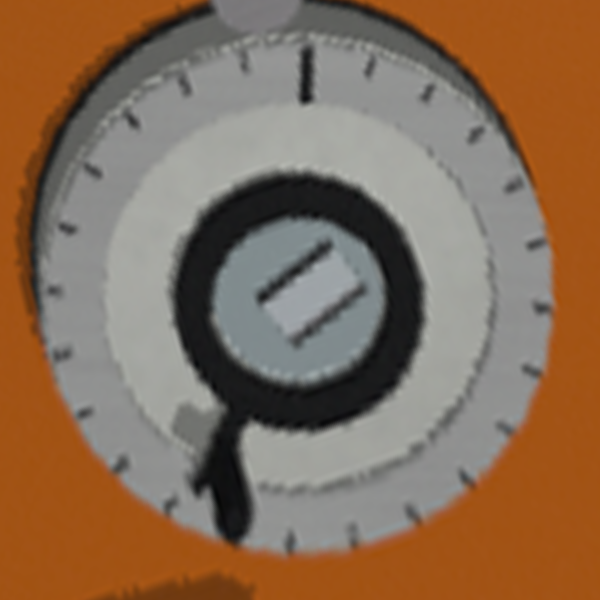

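```bash
cat >> h.py <<'E'
from rig import arm
C=np.array([.5515,.0677])
def pose(): 
    s=arm.state();return np.array(s["ee_pos"]),Ro.from_euler("xyz",s["orientation"])
def rel(p,yaw,p0=None,R0=None):
    if p0 is None: p0,R0=pose()
    R=Ro.from_euler("xyz",[np.pi,0,yaw])
    return np.r_[R0.inv().apply(np.asarray(p)-p0)*1000,(R0.inv()*R).as_rotvec()]
def tool(th,tang,z):
    r=np.array([np.cos(th),np.sin(th)]);t=np.array([-r[1],r[0]])
    return np.r_[C+.080*r+tang*t,z]
E
python3 - <<'E'
from h import *
from scipy.optimize import minimize
t=pickle.load(open("top0.pkl","rb"));s=pickle.load(open("scene0.pkl","rb"))
# fit scale: darkness at 24 marks pattern
for nm,f in(("t",t),("s",s)):
    g=cv2.GaussianBlur(cv2.cvtColor(f["color"],6),(0,0),.8).astype(np.float32)
    def I(x,y,z):
        pr=np.array([proj(f,(a,b,z)) for a,b in zip(x,y)],np.float32)
        return cv2.remap(g,pr[:,0][None],pr[:,1][None],1)[0]
    def ringcost(v):
        a=np.radians(np.arange(0,360,6));tot=0
        for r,w in((.053,1),(.041,-1),(.065,-1)):
            tot+=w*I(v[0]+r*np.cos(a),v[1]+r*np.sin(a),.0445 if r<.06 and r>.045 else .037).mean()
        return tot
    m=minimize(ringcost,C,method="Nelder-Mead",options=dict(initial_simplex=[C,C+[.004,0],C+[0,.004]]));print(nm,"ring",m.x.round(4))
    def markcost(v):
        k=np.radians(15*np.arange(24));tot=0
        for r in(.118,.121,.124):
            tot+=I(v[0]+r*np.cos(k+v[2]),v[1]+r*np.sin(k+v[2]),.039).mean()-I(v[0]+r*np.cos(k+v[2]+.13),v[1]+r*np.sin(k+v[2]+.13),.039).mean()
        return tot
    x0=np.r_[C,np.radians(-2.2)]
    m=minimize(markcost,x0,method="Nelder-Mead",options=dict(initial_simplex=[x0,x0+[.003,0,0],x0+[0,.003,0],x0+[0,0,.03]]));print("marks",m.x[:2].round(4),np.degrees(m.x[2]),m.fun)
    for r in (.102,.106,.11):
        a=np.radians(np.arange(-12,8,.25));v=I(m.x[0]+r*np.cos(a),m.x[1]+r*np.sin(a),.039);w=np.clip(v.max()-20-v,0,None);print("long",(np.degrees(a)*w).sum()/w.sum())
    for r in(.095,.099,.102):
        a=np.radians(np.arange(135,165,.25));v=I(m.x[0]+r*np.cos(a),m.x[1]+r*np.sin(a),.0455);w=np.clip(v.max()-40-v,0,None);print("ptr",(np.degrees(a)*w).sum()/w.sum())
th=np.radians(150)
p=tool(th,.037,.242);print(p,rel(p,th).round(3))
E
```

```text
t ring [0.5528 0.0678]
marks [0.5525 0.0675] -1.9869390362384631 -46.93159484863281
long -1.9737550121538239
long -1.9222223869581834
long -1.9599299419888423
ptr 150.3148736485046
ptr 150.30077986004034
ptr 150.24166347992352
s ring [0.5511 0.0683]
marks [0.5516 0.0678] -1.9569079643550935 -104.1144790649414
long -1.9091388107284974
long -1.8562002477930928
long -1.9103324537969695
ptr 155.38707822412394
ptr 156.34385011830233
ptr 157.5215183941703
[0.46371797 0.07565706 0.242     ] [ 4.53703e+02 -4.77804e+02 -3.40000e-01 -0.00000e+00 -0.00000e+00
 -2.19300e+00]
```

Both cameras agree: the axis is at about (0.552, 0.068), the long mark at -1.95° and the pointer at 150.3°. I'll push clockwise by about 152° with the gripper shut. First I move to above the start side of the tab.

Request:
drive_tool(grip=1, grip_force=20, steps=[23, -24, 0, 0, 0, -0.11, 46, -48, 0, 0, 0, -0.22, 69, -72, 0, 0, 0, -0.33, 92, -96, 0, 0, 0, -0.44, 115, -120, 0, 0, 0, -0.55, 138, -144, 0, 0, 0, -0.66, 161, -168, 0, 0, 0, -0.77, 184, -192, 0, 0, 0, -0.88, 207, -216, 0, 0, 0, -0.99, 230, -240, 0, 0, 0, -1.1, 253, -264, 0, 0, 0, -1.21, 276, -288, 0, 0, 0, -1.32, 299, -312, 0, 0, 0, -1.43, 322, -336, 0, 0, 0, -1.54, 345, -360, 0, 0, 0, -1.65, 368, -384, 0, 0, 0, -1.76, 391, -408, 0, 0, 0, -1.87, 414, -432, 0, 0, 0, -1.98, 437, -456, 0, 0, 0, -2.09, 454, -478, 0, 0, 0, -2.193])

```text
clock: 2.77
ee_pos: [0.465, 0.0781, 0.242]
orientation: [3.141, 0.001, 2.624]
contact_force: [-0.1, -0.3, 0.5]
gripper_width: 0.0007
```

```bash
sed -i 's/^C=.*/C=np.array([.552,.0677])/' h.py; python3 - <<'E'
from h import *
from rig import imaging
print(arm.state()["q"].round(3),arm.state()["gripper_width"])
for n in("top","scene"):
    f=imaging.grab_frame(n);cv2.imwrite(f"pics/{n}1.png",f["color"])
th=np.radians(150.3)
print(*pose(),pose()[1].as_euler("xyz"))
for tg in(.037,.0195):print(rel(tool(th,tg,.075),th).round(3))
E
```

```text
[ 0.019  0.171  1.777  0.     1.191 -1.034] 0.000655021566532075
[0.46490768 0.07925014 0.24187783] Rotation.from_matrix(array([[-8.69173019e-01,  4.94506649e-01,  1.19890934e-03],
                            [ 4.94507999e-01,  8.69171849e-01,  1.46162948e-03],
                            [-3.19272752e-04,  1.86327917e-03, -9.99998213e-01]])) [3.13972937e+00 3.19272757e-04 2.62432394e+00]
[-1.31600e+00 -4.19500e+00  1.66871e+02  2.00000e-03  0.00000e+00
  1.00000e-03]
[-1.33500e+00  1.33050e+01  1.66903e+02  2.00000e-03  0.00000e+00
  1.00000e-03]
```

View pics/scene1.png

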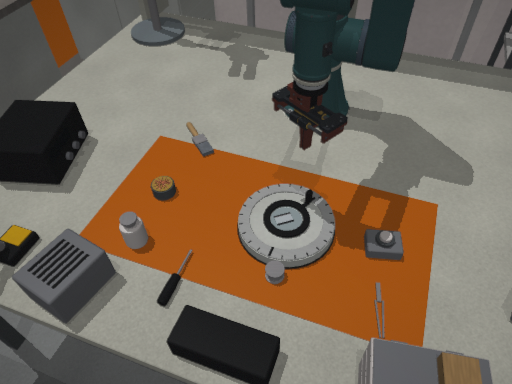

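The scene shows the shut gripper standing over the bench on the robot side of the stage; nothing has moved. Now I lower it beside the tab.

Request:
drive_tool(steps=[-1, -4, 30, 0, 0, 0, -1, -4, 65, 0, 0, 0, -1, -4, 100, 0, 0, 0, -1, -4, 130, 0, 0, 0, -1, -4, 152, 0, 0, 0, -1, -4, 166, 0, 0, 0, -1, -4, 166, 0, 0, 0, -1, -4, 166, 0, 0, 0])

```text
clock: 3.53
ee_pos: [0.4622, 0.0714, 0.0754]
orientation: [-3.141, -0.002, 2.616]
contact_force: [0.5, 0.6, -0.2]
gripper_width: 0.0001
```

```bash
python3 - <<'E'
from h import *
from rig import imaging
th=np.radians(150.3)
print(pose()[0],pose()[1].as_euler("xyz"),arm.state()["contact_force"])
for tg in(.037,.0195):print(rel(tool(th,tg,.075),th).round(3))
f=imaging.grab_frame("scene");cv2.imwrite("pics/s2.png",cv2.resize(f["color"][100:300,180:440],None,fx=3,fy=3,interpolation=2))
f=imaging.grab_frame("top");cv2.imwrite("pics/t2.png",f["color"])
print(pose()[0])
E
```

```text
[0.46216626 0.07138124 0.07537012] [-3.14053884e+00 -1.62278314e-03  2.61632771e+00] [ 0.49352659  0.5982919  -0.21142348]
[ 1.730e-01  4.311e+00  3.660e-01 -1.000e-03 -2.000e-03 -7.000e-03]
[ 2.940e-01  2.181e+01  3.480e-01 -1.000e-03 -2.000e-03 -7.000e-03]
[0.46354572 0.07160918 0.07663506]
```

View pics/s2.png

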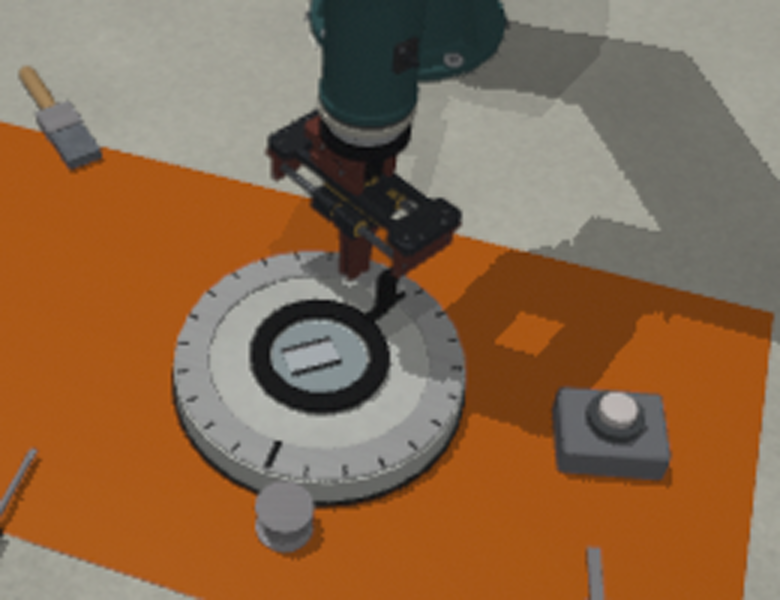

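View pics/t2.png

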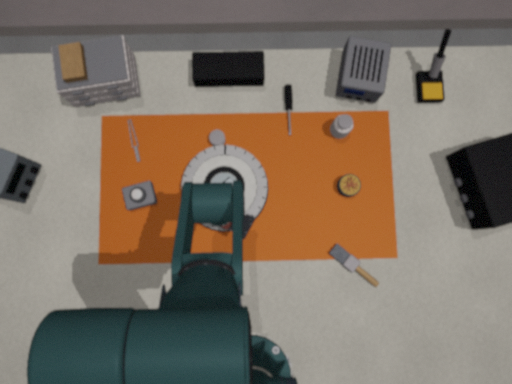

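The shut fingers stand beside the tab, clear of it by about 20 mm. I'll close the gap.

Request:
drive_tool(steps=[0, 8, 0, 0, 0, 0, 0, 15, 0, 0, 0, 0, 0, 19, 0, 0, 0, 0, 0, 21.4, 0, 0, 0, 0, 0, 21.4, 0, 0, 0, 0])

```text
clock: 4.05
ee_pos: [0.4742, 0.0913, 0.0761]
orientation: [3.141, 0.001, 2.619]
contact_force: [-0.2, -0.1, 0.3]
gripper_width: 0.0004
```

```bash
python3 - <<'E'
from h import *
print(pose()[0],pose()[1].as_euler("xyz"),arm.state()["contact_force"])
a=np.array([-79.5,20])
for i in range(1,32):
    ph=np.radians(5*i);R=np.array([[np.cos(ph),-np.sin(ph)],[np.sin(ph),np.cos(ph)]])
    p=a-R@a;print(5*i,p.round(1),round(ph,3))
E
```

```text
[0.47421455 0.09129719 0.07605805] [3.14083153e+00 8.80952159e-04 2.61878696e+00] [-0.16300799 -0.08065268  0.29694018]
5 [1.4 7. ] 0.087
10 [ 2.3 14.1] 0.175
15 [ 2.5 21.3] 0.262
20 [ 2.  28.4] 0.349
25 [ 1.  35.5] 0.436
30 [-0.7 42.4] 0.524
35 [-2.9 49.2] 0.611
40 [-5.7 55.8] 0.698
45 [-9.1 62.1] 0.785
50 [-13.1  68. ] 0.873
55 [-17.5  73.7] 0.96
60 [-22.4  78.8] 1.047
65 [-27.8  83.6] 1.134
70 [-33.5  87.9] 1.222
75 [-39.6  91.6] 1.309
80 [-46.   94.8] 1.396
85 [-52.6  97.5] 1.484
90 [-59.5  99.5] 1.571
95 [-66.5 100.9] 1.658
100 [-73.6 101.8] 1.745
105 [-80.8 102. ] 1.833
110 [-87.9 101.5] 1.92
115 [-95.  100.5] 2.007
120 [-101.9   98.8] 2.094
125 [-108.7   96.6] 2.182
130 [-115.3   93.8] 2.269
135 [-121.6   90.4] 2.356
140 [-127.5   86.4] 2.443
145 [-133.2   82. ] 2.531
150 [-138.3   77.1] 2.618
155 [-143.1   71.7] 2.705
```

Request:
drive_tool(steps=[1.4, 7, 0, 0, 0, 0.087, 2.3, 14.1, 0, 0, 0, 0.175, 2.5, 21.3, 0, 0, 0, 0.262, 2, 28.4, 0, 0, 0, 0.349, 1, 35.5, 0, 0, 0, 0.436, -0.7, 42.4, 0, 0, 0, 0.524, -2.9, 49.2, 0, 0, 0, 0.611, -5.7, 55.8, 0, 0, 0, 0.698, -9.1, 62.1, 0, 0, 0, 0.785, -13.1, 68, 0, 0, 0, 0.873, -17.5, 73.7, 0, 0, 0, 0.96, -22.4, 78.8, 0, 0, 0, 1.047, -22.4, 78.8, 0, 0, 0, 1.047])

```text
clock: 5.13
ee_pos: [0.5332, 0.148, 0.0757]
orientation: [3.141, -0.0, 1.568]
contact_force: [-0.2, 1.3, 0.7]
gripper_width: 0.0006
```

```bash
python3 - <<'E'
from h import *
from rig import imaging
print(pose()[0],pose()[1].as_euler("xyz"),arm.state()["contact_force"])
f=imaging.grab_frame("scene");cv2.imwrite("pics/s3.png",cv2.resize(f["color"][100:300,180:440],None,fx=3,fy=3,interpolation=2))
E
```

```text
[0.53316085 0.1480177  0.07573091] [ 3.14103119e+00 -2.81955106e-04  1.56811682e+00] [-0.2210075   1.31146128  0.72019821]
```

View pics/s3.png

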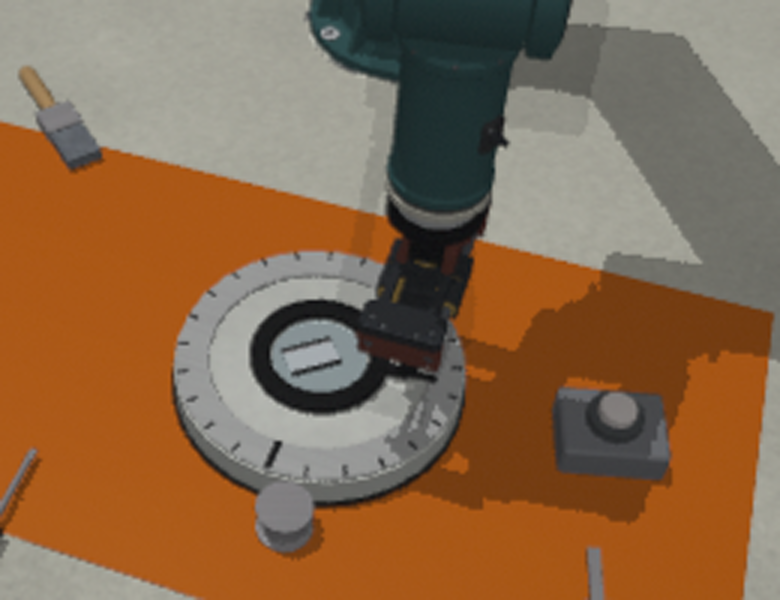

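The ring follows, with the pointer now at about 90° (zoom pixel 435,378) and the stage otherwise undisturbed. I'll push on by another 85°.

Request:
drive_tool(steps=[1.4, 7, 0, 0, 0, 0.087, 2.3, 14.1, 0, 0, 0, 0.175, 2.5, 21.3, 0, 0, 0, 0.262, 2, 28.4, 0, 0, 0, 0.349, 1, 35.5, 0, 0, 0, 0.436, -0.7, 42.4, 0, 0, 0, 0.524, -2.9, 49.2, 0, 0, 0, 0.611, -5.7, 55.8, 0, 0, 0, 0.698, -9.1, 62.1, 0, 0, 0, 0.785, -13.1, 68, 0, 0, 0, 0.873, -17.5, 73.7, 0, 0, 0, 0.96, -22.4, 78.8, 0, 0, 0, 1.047, -27.8, 83.6, 0, 0, 0, 1.134, -33.5, 87.9, 0, 0, 0, 1.222, -39.6, 91.6, 0, 0, 0, 1.309, -46, 94.8, 0, 0, 0, 1.396, -52.6, 97.5, 0, 0, 0, 1.484, -52.6, 97.5, 0, 0, 0, 1.484, -52.6, 97.5, 0, 0, 0, 1.484])

```text
clock: 6.77
ee_pos: [0.6293, 0.0947, 0.0755]
orientation: [-3.142, 0.001, 0.091]
contact_force: [1.4, 1.1, 0.5]
gripper_width: 0.0003
```

```bash
python3 - <<'E'
from h import *
from rig import imaging
p,R=pose()
print(p,R.as_euler("xyz"),arm.state()["contact_force"])
f=imaging.grab_frame("scene");pickle.dump(f,open("s4.pkl","wb"));cv2.imwrite("pics/s4.png",cv2.resize(f["color"][150:300,200:400],None,fx=4,fy=4,interpolation=2))
cv2.imwrite("pics/r4.png",rect(f,C,.14,.0455,600))
f=imaging.grab_frame("top");cv2.imwrite("pics/rt4.png",rect(f,C,.14,.0455,600))
p,R=pose();print(p,R.as_euler("xyz"),arm.state()["contact_force"])
E
```

```text
[0.62931963 0.09466098 0.07554246] [-3.14158035e+00  6.23162081e-04  9.06536257e-02] [1.44121869 1.11537659 0.45058265]
[0.62906064 0.0950515  0.07550777] [-3.14152704e+00  9.42700442e-04  9.02270918e-02] [0.13741488 0.55396951 0.23279757]
```

View pics/s4.png

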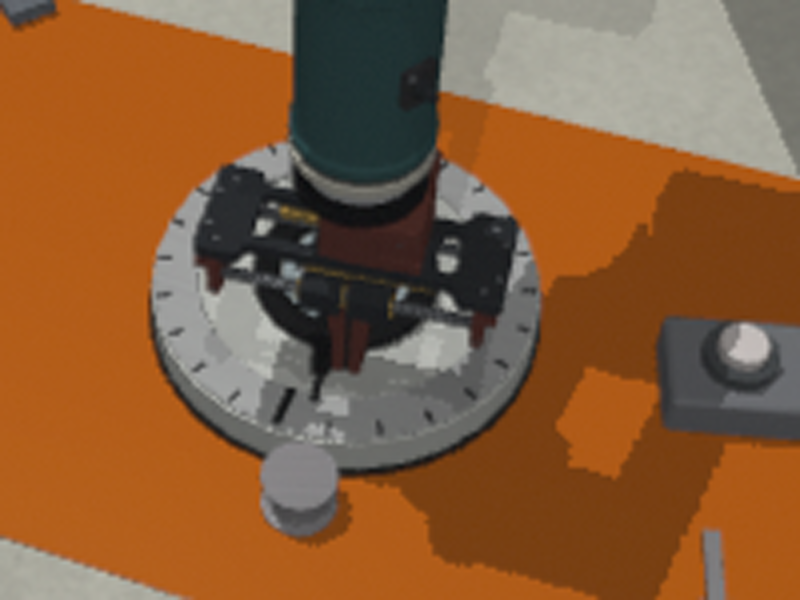

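View pics/r4.png

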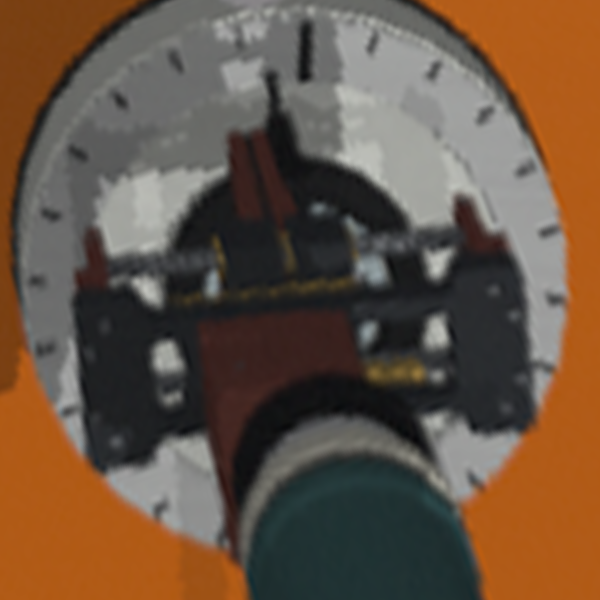

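In the rectified view the pointer tip is at (271,74), about 7.3°. The long mark is at -2°, so about 9° remain. I'll push 7° more and then look again.

Request:
drive_tool(steps=[0.6, 2.6, 0, 0, 0, 0.032, 1.1, 4.9, 0, 0, 0, 0.061, 1.5, 7.4, 0, 0, 0, 0.092, 1.9, 9.8, 0, 0, 0, 0.122, 1.9, 9.8, 0, 0, 0, 0.122, 1.9, 9.8, 0, 0, 0, 0.122, 1.9, 9.8, 0, 0, 0, 0.122])

```text
clock: 7.45
ee_pos: [0.6321, 0.0857, 0.0756]
orientation: [-3.141, 0.001, -0.033]
contact_force: [-0.0, 1.2, -0.6]
gripper_width: 0.0003
```

```bash
cat > look.py <<'E'
from h import *
import sys
from rig import imaging
n=sys.argv[1]
p,R=pose()
print(p,R.as_euler("xyz"),arm.state()["contact_force"])
f=imaging.grab_frame("scene");pickle.dump(f,open(n+".pkl","wb"))
c=(C[0]+.09,C[1])
im=np.hstack([rect(f,c,.05,.0455,400),rect(f,c,.05,.039,400)])
# overlay expected mark line (right, z .039) 
for k,z in((0,.0455),(400,.039)):
    for d,col in((0,(0,255,0)),):
        a=np.radians(-1.95)
        q=[(int(k+200-(C[1]+r*np.sin(a)-c[1])*4000),int(200-(C[0]+r*np.cos(a)-c[0])*4000)) for r in(.09,.135)]
        cv2.line(im,q[0],q[1],col,1)
cv2.imwrite("pics/"+n+".png",im)
E
python3 look.py r5
```

```text
[0.63205164 0.08574246 0.07556575] [-3.14144262e+00  6.55480272e-04 -3.30919063e-02] [-0.032865    1.23698938 -0.61016241]
```

View pics/r5.png

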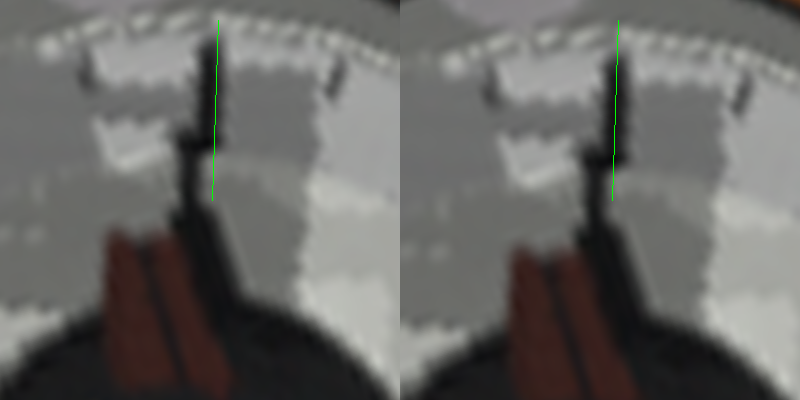

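In the left panel the pointer tip is at about column 188 and the mark line at 214. That leaves roughly 6 mm, or 3.3°.

Request:
drive_tool(steps=[0.4, 1.6, 0, 0, 0, 0.02, 0.7, 3.2, 0, 0, 0, 0.04, 1, 4.6, 0, 0, 0, 0.058, 1, 4.6, 0, 0, 0, 0.058, 1, 4.6, 0, 0, 0, 0.058, 1, 4.6, 0, 0, 0, 0.058])

```text
clock: 8.0
ee_pos: [0.6335, 0.0806, 0.0757]
orientation: [-3.142, -0.0, -0.093]
contact_force: [-0.9, 0.8, 0.1]
gripper_width: 0.0002
```

```bash
python3 look.py r6
```

```text
[0.63346649 0.08062911 0.07570719] [-3.14153438e+00 -1.22868935e-04 -9.31571491e-02] [-0.91689829  0.83908915  0.14562468]
```

View pics/r6.png

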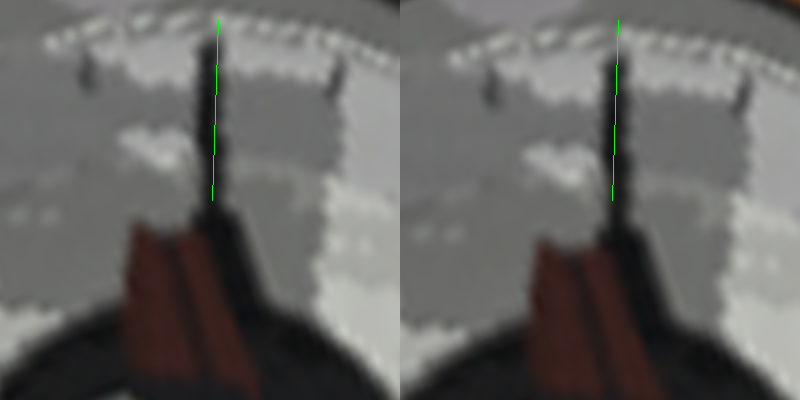

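The pointer bar now runs on in line with the long mark (left panel, about column 213 against the line at 213). I'll back off sideways and lift away.

Request:
drive_tool(steps=[0, -6, 0, 0, 0, 0, 0, -14, 0, 0, 0, 0, 0, -22, 0, 0, 0, 0, 0, -25, -15, 0, 0, 0, 0, -25, -40, 0, 0, 0, 0, -25, -70, 0, 0, 0, 0, -25, -100, 0, 0, 0, 0, -25, -120, 0, 0, 0, 0, -25, -120, 0, 0, 0])

```text
clock: 8.8
ee_pos: [0.639, 0.1068, 0.2011]
orientation: [-3.14, -0.009, -0.092]
contact_force: [0.7, 0.5, 0.5]
gripper_width: 0.0008
```

```bash
python3 look.py r7; python3 - <<'E'
from h import *
t=pickle.load(open("top0.pkl","rb"));s=pickle.load(open("scene0.pkl","rb"))
cv2.imwrite("pics/btn.png",np.hstack([rect(f,(.532,.326),.05,.053,400) for f in(t,s)]))
print(rel([.532,.326,.195],np.radians(90)),rel([.532,.326,.1],np.radians(90)))
E
```

```text
[0.63901923 0.10682771 0.20110419] [-3.14003506 -0.00912231 -0.09237604] [0.74142127 0.52603775 0.45589312]
[-1.25518879e+02 -2.08650820e+02  3.09372770e+00  4.09682852e-03
 -5.33407374e-03 -1.66316572e+00] [-1.26077854e+02 -2.08551047e+02  9.80920308e+01  4.09682852e-03
 -5.33407374e-03 -1.66316572e+00]
```

View pics/r7.png

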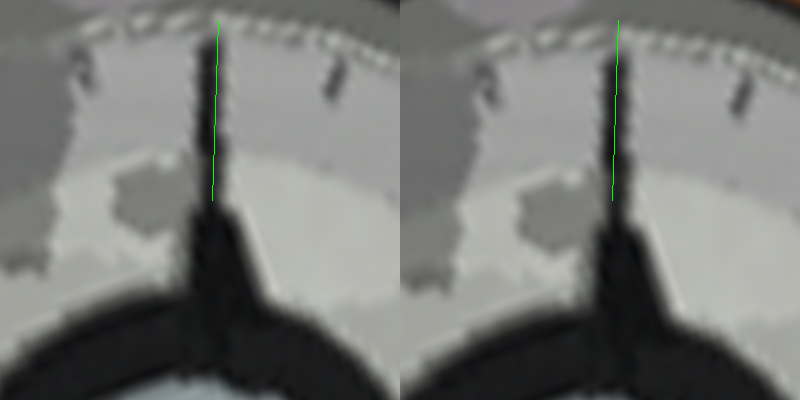

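View pics/btn.png

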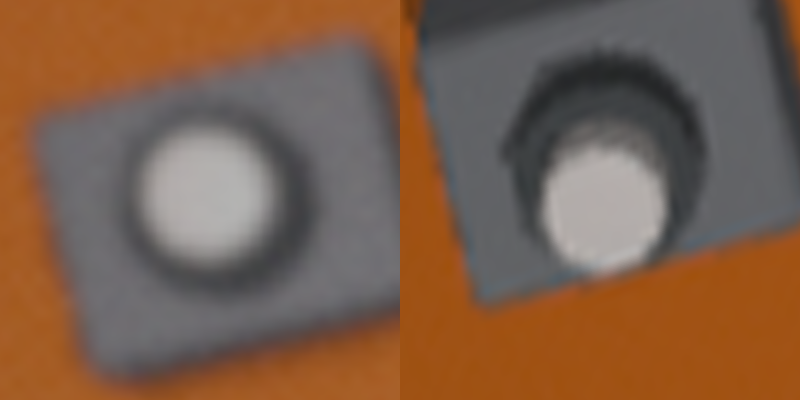

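The pointer stays on the mark after release. The button centre is at about (0.532, 0.325). I'll go above it next.

Request:
drive_tool(steps=[-15, -25, 0, 0, 0, 0, -30, -50, 0, 0, 0, 0, -50, -83, 0, 0, 0, 0, -70, -116, 0, 0, 0, 0, -90, -149, 0, 0, 0, 0, -110, -182, 0, 0, 0, 0, -120, -199, 0, 0, 0, 0, -125.5, -208, 0, 0, 0, 0, -125.5, -208, 30, 0, 0, 0, -125.5, -208, 60, 0, 0, 0, -125.5, -208, 90, 0, 0, 0, -125.5, -208, 110, 0, 0, 0, -125.5, -208, 110, 0, 0, 0, -125.5, -208, 110, 0, 0, 0, -125.5, -208, 110, 0, 0, 0])

```text
clock: 10.1
ee_pos: [0.5309, 0.3244, 0.0863]
orientation: [-3.141, -0.001, -0.094]
contact_force: [0.7, 0.7, 0.4]
gripper_width: 0.0001
```

```bash
python3 - <<'E'
from h import *
from rig import imaging
p,R=pose();print(p,R.as_euler("xyz"),arm.state()["contact_force"],arm.state()["q"].round(2))
f=imaging.grab_frame("scene");cv2.imwrite("pics/s8.png",cv2.resize(f["color"][150:300,260:460],None,fx=4,fy=4,interpolation=2))
p,R=pose();print(p, rel([.532,.325,.066],R.as_euler("xyz")[2]).round(2))
E
```

```text
[0.53088245 0.32438197 0.08629856] [-3.14124531e+00 -7.26563519e-04 -9.35312978e-02] [0.65655733 0.66502857 0.42996704] [ 0.44  0.56  1.61 -0.    0.97  2.1 ]
[0.53132463 0.32467825 0.08700199] [ 0.6  -0.36 21.   -0.   -0.    0.  ]
```

View pics/s8.png

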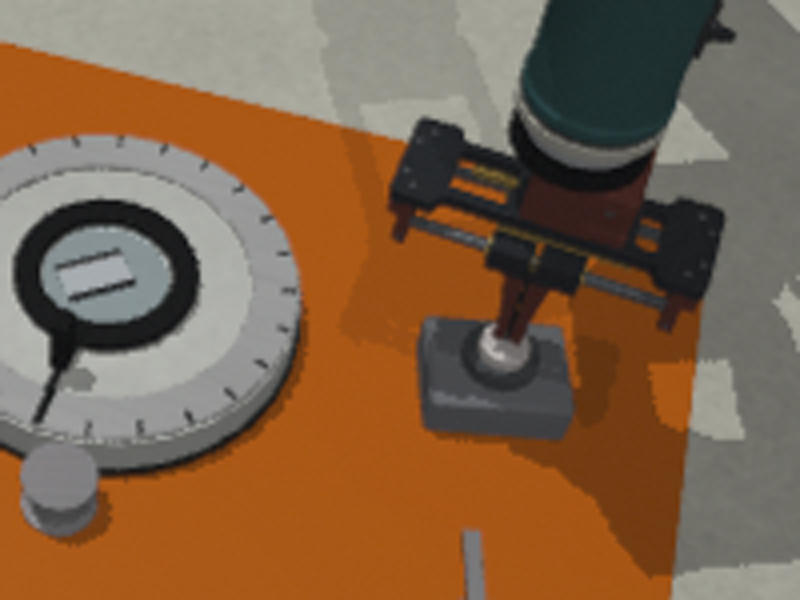

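The fingertips are right over the button at (510,335), about 14 mm above it. I press about 20.5 mm and watch the force.

Request:
drive_tool(steps=[0, 0, 8, 0, 0, 0, 0, 0, 13, 0, 0, 0, 0, 0, 16, 0, 0, 0, 0, 0, 18, 0, 0, 0, 0, 0, 19.5, 0, 0, 0, 0, 0, 20.5, 0, 0, 0, 0, 0, 20.5, 0, 0, 0, 0, 0, 20.5, 0, 0, 0])

```text
clock: 10.82
ee_pos: [0.5316, 0.325, 0.0698]
orientation: [-3.14, -0.004, -0.093]
contact_force: [-6.3, -3.9, 32.6]
gripper_width: 0.0003
```

The force reads 32.6 N, so something solid carries it. I'll look before lifting.

```bash
python3 - <<'E'
from h import *
from rig import imaging
for i in range(3):
    f=imaging.grab_frame("scene");p,R=pose();s=arm.state();print(p.round(4),R.as_euler("xyz").round(4),s["contact_force"].round(1),s["wrist_torque"].round(2))
cv2.imwrite("pics/s9.png",cv2.resize(f["color"][200:275,345:425],None,fx=8,fy=8,interpolation=2))
E
```

```text
[0.5316 0.325  0.0698] [-3.1396 -0.0039 -0.0929] [-7.1 -4.5 32.7] [-0.68  1.12 -0.03]
[0.5316 0.325  0.0698] [-3.1396 -0.0039 -0.0929] [-5.6 -4.3 33.2] [-0.57  1.19 -0.  ]
[0.5316 0.325  0.0698] [-3.1396 -0.0039 -0.0929] [-5.5 -4.  32.5] [-0.66  1.18 -0.03]
```

View pics/s9.png

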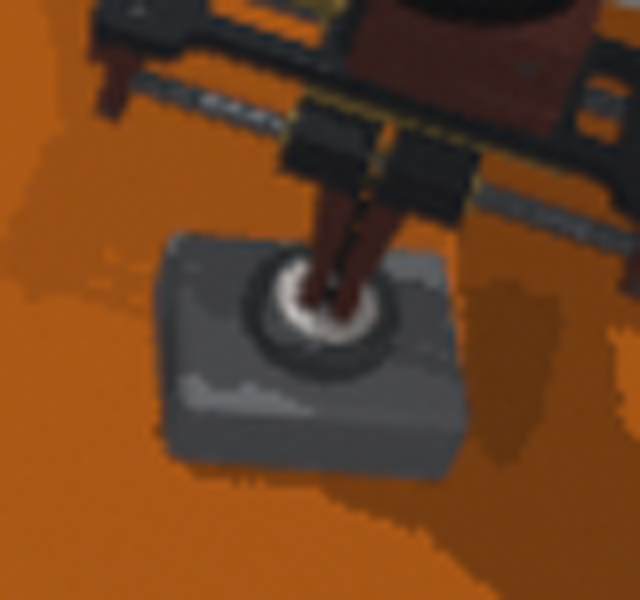

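The button is sunk flush in the collar with the fingertips inside its rim. I'll release slowly, reading the force, to confirm the travel.

Request:
drive_tool(steps=[0, 0, -2, 0, 0, 0, 0, 0, -3, 0, 0, 0, 0, 0, -3, 0, 0, 0])

```text
clock: 11.22
ee_pos: [0.5315, 0.325, 0.0702]
orientation: [-3.14, -0.003, -0.093]
contact_force: [-1.2, -1.1, 12.4]
gripper_width: 0.0002
```

Request:
drive_tool(steps=[0, 0, -1.5, 0, 0, 0, 0, 0, -1.5, 0, 0, 0])

```text
clock: 11.38
ee_pos: [0.5315, 0.325, 0.0711]
orientation: [-3.14, -0.003, -0.093]
contact_force: [1.7, 0.9, 5.0]
gripper_width: 0.0003
```

Request:
drive_tool(steps=[0, 0, -3, 0, 0, 0, 0, 0, -3, 0, 0, 0])

```text
clock: 11.55
ee_pos: [0.5312, 0.3248, 0.0737]
orientation: [-3.14, -0.002, -0.093]
contact_force: [0.9, 1.0, 3.1]
gripper_width: 0.0006
```

Request:
drive_tool(steps=[0, 0, -2, 0, 0, 0, 0, 0, -2, 0, 0, 0])

```text
clock: 11.72
ee_pos: [0.5302, 0.3245, 0.0749]
orientation: [-3.141, -0.0, -0.093]
contact_force: [1.8, 0.7, 1.1]
gripper_width: 0.0003
```

The contact was stiff down to about 0.070 m. Above that the force fell smoothly from 5 N to 1 N over roughly 5 mm, so the button was bottomed on its spring. Now I lift clear.

Request:
drive_tool(steps=[0, 0, -10, 0, 0, 0, 0, 0, -35, 0, 0, 0, 0, 0, -65, 0, 0, 0, 0, 0, -95, 0, 0, 0, 0, 0, -120, 0, 0, 0, 0, 0, -120, 0, 0, 0, 0, 0, -120, 0, 0, 0, 0, 0, -120, 0, 0, 0])

```text
clock: 12.38
ee_pos: [0.5288, 0.3239, 0.1938]
orientation: [3.14, 0.002, -0.093]
contact_force: [-0.1, -0.5, 0.3]
gripper_width: 0.0004
```

```bash
python3 look.py r10; python3 - <<'E'
from h import *
f=pickle.load(open("r10.pkl","rb"));cv2.imwrite("pics/s10.png",f["color"])
print(arm.state()["contact_force"].round(1))
g0=pickle.load(open("scene0.pkl","rb"))["color"]
E
```

```text
[0.52883117 0.32389407 0.19383887] [ 3.14046315e+00  2.24853160e-03 -9.32052954e-02] [-0.11671722 -0.45823578  0.28933514]
[ 0.3 -0.4 -0.1]
```

View pics/r10.png

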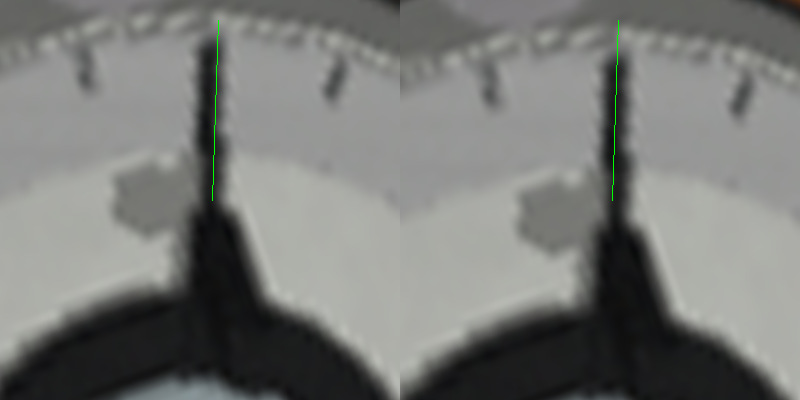

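View pics/s10.png

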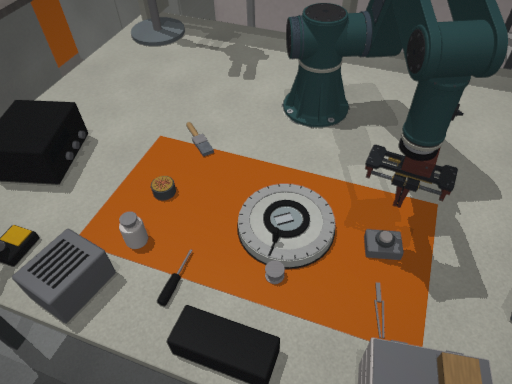

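The pointer is still in line with the long mark and the button is up again at about (384,238). All the loose things are where they started and the gripper is clear of everything. I'm handing in.

```bash
python3 -c "
from rig import workorder;print(workorder.job_done())"
```

```text
the job is handed in; nothing more can be done
None
```

I pushed the tab about 152° clockwise with the shut fingers, stopping twice to check the angle. The pointer now lines up with the long mark. I then pressed the lamp button and let go, and handed the job in at about 12.4 s on the robot's clock.

- **Pointer:** in the last picture it was within about 1 mm of the long mark's middle line. It stayed there after the fingers left and after the button was pressed.
- **Button:** it peaked at about 33 N against its stop. On release the force fell from 5 N to about 1 N over 4 mm of lift, so it had been fully down. It shows as up again in the last picture.
- **Surroundings:** by eye, the lens cover and the other loose things stand where they started. The gripper is clear, with contact force near 0.

Two readings disagreed with the given sizes, and I went by the pictures and the forces instead:
- **Tab contact:** the pictures put the pointer about 2° ahead of where the given finger thickness implies.
- **Button height:** its stop came about 4 mm higher than the given heights imply.

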